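Set the wooden patterns into their casting frames

ROBOT

A 6-joint arm with a two-finger parallel gripper is mounted at the origin on the work surface. World frame = base frame: x ahead of the robot, y to its left, z up, the work surface at z = 0. Lengths are in m, angles in rad, forces in N, time in s.
With the tool pointing down it reaches from about 0.275 to 0.775 m from the base axis. Payload 14.6 kg.
Tool frame: the origin (TCP) lies midway between the tips of the shut fingers; the grasp point (between the pads) lies 19 mm behind it (robot.hold_point_z is the z of the grasp point in the tool frame, in m); z points along the fingers, y is the line along which they close (so a half turn about z gives the same grasp; the last joint's range is limited). The gripper opens to 85 mm and grips with 20 to 120 N. Pads are 22 mm wide; open, the fingers measure 114 mm over their backs; the gripper's body (76 mm by 85 mm) begins 54 mm behind the grasp point. The pads swing forward as they close: fully open they stand 13 mm farther back than shut.
Start: joints at [1.013, 0.263, -0.048, 1.259, 0, 1.415], TCP at [0.206, 0.483, 0.231] pointing down, gripper open.
Joint ranges: [-2.65, 2.65], [-0.89, 1.7], [-1.18, 1.37], [-2.13, 2.11], [-1.35, 1.29], [-3.14, 3.14]. Speed limits (rad/s): [1.89, 1.89, 2.57, 2.79, 3.14, 3.14].

INTERFACE

Orientations are given as a rotation vector (axis times angle).
In Python, from bench import sense, cams, ticket, robot gives the robot as it stands.
- The arm moves only by the tool play_rows, never from a script. Its argument "targets" is a list of rows, each a list of 7 numbers: the opening, from 0 (shut) to 1 (fully open), then the shift along the tool's x, y, z in mm, then the turn, a rotation vector about the tool's x, y, z in degrees. A call has 1 to 10 rows; each row is the pose to reach, as a shift and turn from the pose commanded when the call began, along the tool's axes at that moment; what a row does not reach only later rows make up. A row lasts 1/8 s, in which the tool goes at most 62.5 mm and 10.7 degrees, less where a joint would pass 70% of its speed; a pose out of reach is approached as far as the arm can. A call with a gripper value outside its range is refused whole. The fingers move at their own pace and stop on an object; "newtons" is the grip in N (left out, the last holds). Time passes only in rows, so rows that repeat a pose let the fingers close. It gives the time, the measured TCP pose, the force, the opening and the grip force at its end, in the units of the state.
- sense(): the state, without advancing time (a new reading comes with each control period).
- cams.read_camera(name): name is "scene" or "top"; returns the picture (480x640x3 uint8, blue, green, red); there is no depth.
- cams.camera_model(name): a dict with "fov_y" (degrees; the focal length in pixels is half the picture's height over the tangent of half this angle, whatever the lens; pixels are square), "cx", "cy" (the principal point, pixels), "R" (3x3) and "t" (3): a world point X has camera coordinates R X + t. Camera axes: x right, y down, z forward; pixel columns grow to the right and rows downward; lengths in m; the calibration is good to about 2 mm. A picture is of the moment at which its call begins. camera_model takes no time and is no camera call.
- ticket.finish_job(): hands the job in; it is judged then, once.
The state is a dict: "t": time; "joint_positions": joint angles; "dq": joint speeds; "tau": joint torques, N m; "position": TCP position; "tcp_rot": TCP orientation; "contact_force": force on the tool from outside, world axes, zero at the start; "ft_torque": the same for the moment, N m; "gripper_width": finger opening in m; "gripper_force": force on a finger pad.
Only numpy, scipy, OpenCV 4.12 (cv2) and the standard library are available. Lean on these libraries where they do the work, as an engineer would, in place of code of your own. Each camera call takes 0.05 s, during which the arm holds its last target. There are 200 camera calls.

TASK

Get the finished wooden patterns ready for mould making: stand each of the four patterns with a solid boss (large round, small round, square, oblong) upright on the floor of the casting frame of its own shape and size, centred and with straight sides parallel to the frame's so that the gap is even all round. Leave the two bored hubs, the ones with an open hole in the top, where they stand.

Things in the scene. Friction and masses are not known exactly. Their poses are not given: they have to be found in the camera images.
- large_round: Large round turned wooden pattern with a solid boss: foot flange 84 mm diameter and 10 mm high, then steps of 68 mm (up to 26 mm) and 50 mm diameter (up to 38 mm), and on top a solid round boss 28 mm in diameter and 30 mm tall to hold it by; overall height 68 mm, about 260 g. Loose. Origin: centre of the underside; z up along its height.
- small_round: Small round turned wooden pattern with a solid boss: foot flange 54 mm diameter and 10 mm high, steps of 44 mm (up to 22 mm) and 36 mm diameter (up to 32 mm), and on top a solid round boss 25 mm in diameter and 30 mm tall; overall height 62 mm, about 120 g. Loose. Origin: centre of the underside; z up along its height.
- square_pattern: Square wooden pattern: foot 62 x 62 mm and 12 mm high, middle 46 x 46 mm (up to 34 mm), and on top a square boss 28 x 28 mm and 30 mm tall, all sides parallel to its x and y axes; overall height 64 mm, about 200 g. Loose. Origin: centre of the underside; z up along its height.
- oblong_pattern: Oblong wooden pattern: foot 90 mm (along its x) by 44 mm (along its y) and 12 mm high, middle 66 x 34 mm (up to 34 mm), and on top a straight rib 40 mm (x) by 20 mm (y) and 30 mm tall; overall height 64 mm, about 200 g. Loose. Origin: centre of the underside; z up along its height.
- large_hub: Large bored hub, to be left alone: round, same wood, flange 84 mm diameter and 10 mm high, step of 66 mm (up to 26 mm), topped by a collar 44 mm in diameter with an open 28 mm hole in it; overall height 44 mm, about 240 g. Loose. Origin: centre of the underside; z up along its height.
- small_hub: Small bored hub, to be left alone: round, same wood, flange 54 mm diameter and 10 mm high, step of 46 mm (up to 22 mm), topped by a collar 36 mm in diameter with an open 22 mm hole in it; overall height 38 mm, about 110 g. Loose. Origin: centre of the underside; z up along its height.
- large_ring: Large round casting frame, open at the top: 116 mm inside diameter, 128 mm outside. Origin: centre of the underside, on the bench; z up. Fixed to the bench. White board, floor 6 mm thick, walls 6 mm thick, rim 36 mm above the bench.
- small_ring: Small round casting frame, open at the top: 86 mm inside diameter, 98 mm outside. Origin: centre of the underside, on the bench; z up. Fixed to the bench. White board, floor 6 mm thick, walls 6 mm thick, rim 36 mm above the bench.
- square_frame: Square casting frame, open at the top: 94 x 94 mm inside, 106 x 106 mm outside, sides parallel to its x and y axes. Origin: centre of the underside, on the bench; z up. Fixed to the bench. White board, floor 6 mm thick, walls 6 mm thick, rim 36 mm above the bench.
- oblong_frame: Oblong casting frame, open at the top: 122 mm (along its x) by 76 mm (along its y) inside, 134 x 88 mm outside. Origin: centre of the underside, on the bench; z up. Fixed to the bench. White board, floor 6 mm thick, walls 6 mm thick, rim 36 mm above the bench.
There are look-alikes about, which are no part of the job. Leave any turquoise look-alike of the small_round alone. Leave any orange look-alike of the large_round alone.

How it is judged:
At the end, for the whole second after the job is handed in: Each pattern stands upright (0.1 rad) and at rest on the floor of its own frame, centred within 10 mm; square and oblong sides parallel to their frame's within 0.17 rad (any quarter turn for the square, either way round for the oblong); both bored hubs within 20 mm of where they began (horizontal distance between large_round and large_ring below 0.01 m and z of large_round in the frame of large_ring between 0.003 and 0.01 m and angle between each of large_round, small_round, square_pattern, oblong_pattern's own z axis and vertical below 0.1 rad and linear speed of each of large_round, small_round, square_pattern, oblong_pattern below 0.02 m/s and horizontal distance between small_round and small_ring below 0.01 m and z of small_round in the frame of small_ring between 0.003 and 0.01 m and horizontal distance between square_pattern and square_frame below 0.01 m and z of square_pattern in the frame of square_frame between 0.003 and 0.01 m and horizontal distance between oblong_pattern and oblong_frame below 0.01 m and z of oblong_pattern in the frame of oblong_frame between 0.003 and 0.01 m and (angle between the x axis of square_pattern and the x axis of square_frame, either way round below 0.17 rad or angle between the x axis of square_pattern and the y axis of square_frame, either way round below 0.17 rad) and angle between the x axis of oblong_pattern and the x axis of oblong_frame, either way round below 0.17 rad and distance of each of large_hub, small_hub from where it was at the start of the episode below 0.02 m); the robot touches nothing.
It fails at once if a bored hub is moved more than 20 mm from its place (distance of any of large_hub, small_hub from where it was at the start of the episode above 0.02 m).
It also fails if it takes over 115 s, if anything falls off the work surface, if the arm or the gripper's body presses on something with over 40 N, if the wrist force passes 120 N, or if a joint passes its speed limit or range.

## Working session

There is one attempt and no reset: what is moved stays moved. The work goes in short steps, Python scripts to look and compute and a tool call to move; the robot and the scene stay as the last step left them, time stands still between calls to the robot, and variables do not carry over. Pictures are saved under pics/ and viewed, at most 14 in all, crops included, and the job is handed in when it is done.

Besides the shell and the picture viewer there is one more tool, called after "Emit:" by a JSON object that holds its "fn" and its "kwargs". play_rows: Moves the arm, as the interface text tells. Its arguments: {"type":"object","properties":{"targets":{"type":"array","items":{"type":"array","items":{"type":"number"}}},"newtons":{"type":"number"}},"required":["targets"]}

```bash
mkdir -p pics; ls
python3 - <<'E'
from bench import sense,cams,robot
import cv2
print(sense()); print(robot.hold_point_z)
for n in("top","scene"):
    cv2.imwrite(f"pics/{n}0.png",cams.read_camera(n)); print(n,cams.camera_model(n))
E
```

```text
pics
{'t': 0.0, 'joint_positions': array([ 1.01269463e+00,  2.63539253e-01, -4.89124331e-02,  1.25941616e+00,
       -5.36739895e-06,  1.41548035e+00]), 'dq': array([ 1.35288440e-03, -5.22756075e-04,  5.56687021e-05,  5.70014355e-04,
        4.71128147e-04,  6.99993024e-04]), 'tau': array([ 7.85392567e-04, -6.37603641e+01,  3.84566867e+01,  1.39745307e-02,
       -6.23388837e-05, -8.17029559e-05]), 'position': array([0.20566061, 0.48274865, 0.23082563]), 'tcp_rot': array([-6.28352152e-01, -3.07773557e+00,  1.57994875e-03]), 'contact_force': array([ 0.32995247, -0.85412301, -0.97823451]), 'ft_torque': array([-0.0043055 , -0.05371433,  0.05177155]), 'gripper_force': 0.0, 'gripper_width': 0.08554978974004453}
-0.0187
top {'fov_y': 44.06393606800696, 'cx': 307.26162704464224, 'cy': 242.2329390640809, 'R': array([[ 0.01426706, -0.99978915,  0.01476863],
       [-0.984606  , -0.01662062, -0.17399647],
       [ 0.17420524, -0.01205886, -0.98463552]]), 't': array([-0.02093864,  0.52570889,  1.29440619])}
scene {'fov_y': 51.443105595437714, 'cx': 328.44737523345054, 'cy': 238.59410373715397, 'R': array([[-0.78593592,  0.61828505, -0.00532229],
       [ 0.3555421 ,  0.44487313, -0.82199618],
       [-0.5058602 , -0.64792862, -0.56946814]]), 't': array([ 0.41787248, -0.12701618,  1.75083324])}
```

View pics/top0.png

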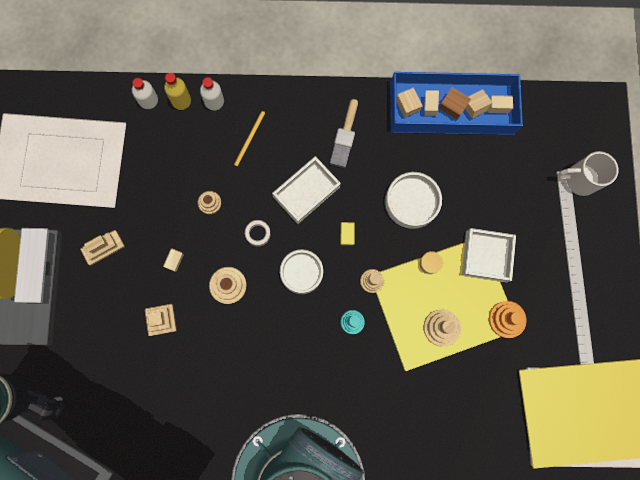

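View pics/scene0.png

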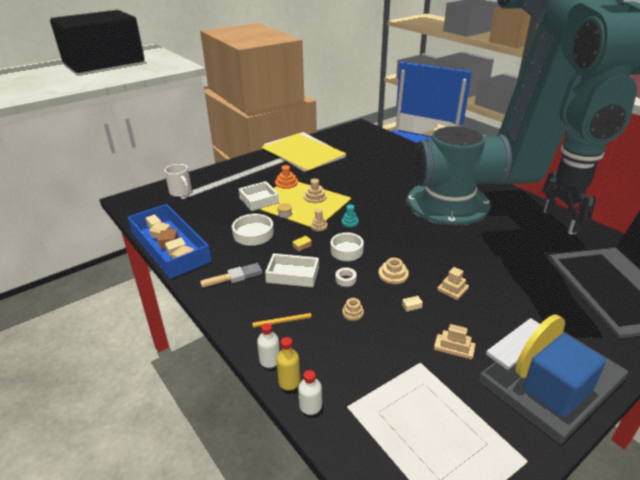

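The scene reads as follows, in top-picture pixels:
- **Patterns:** large_round is the tan one at (442,327); the one at (508,320) is the orange look-alike. small_round is the tan one at (372,281); (352,322) is the turquoise look-alike. The square is at (160,320) and the oblong at (102,247).
- **Hubs, with open holes:** (228,286) and (209,203), to be left alone.
- **Frames:** large ring (413,200), small ring (301,271), square (489,255), oblong (307,190).

Next I enlarge crops to confirm these.

Run:
```python
import cv2
im=cv2.imread("pics/top0.png")
def crop(x0,y0,w,h,k,n):
    c=cv2.resize(im[y0:y0+h,x0:x0+w],None,fx=k,fy=k,interpolation=cv2.INTER_CUBIC)
    for i in range(0,w,10):
        cv2.line(c,(i*k,0),(i*k,12 if i%50==0 else 5),(255,255,255),1)
    for i in range(0,h,10):
        cv2.line(c,(0,i*k),(12 if i%50==0 else 5,i*k),(255,255,255),1)
    cv2.imwrite(n,c)
crop(340,160,200,150,4,"pics/c1.png")
crop(340,230,200,150,4,"pics/c2.png")
crop(70,195,200,150,4,"pics/c3.png")
crop(240,150,200,150,4,"pics/c4.png")
```

```text
(no output)
```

View pics/c1.png

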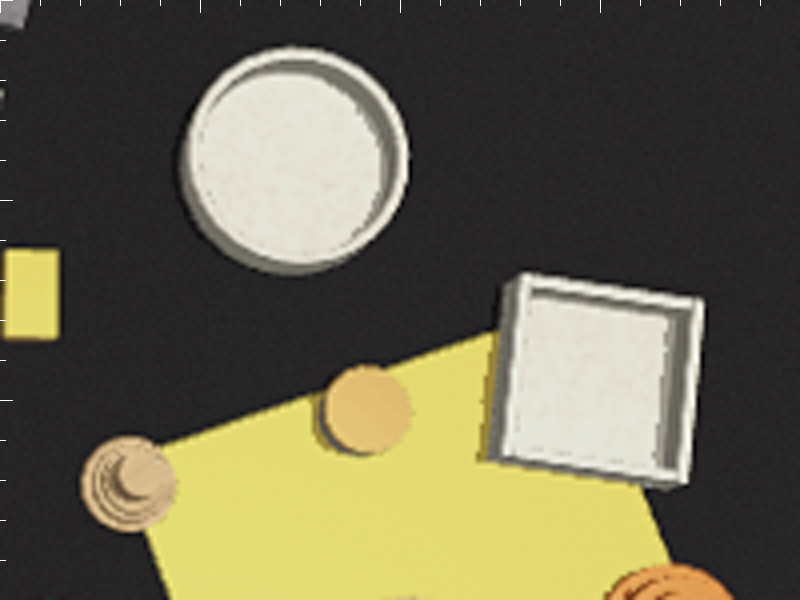

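View pics/c2.png

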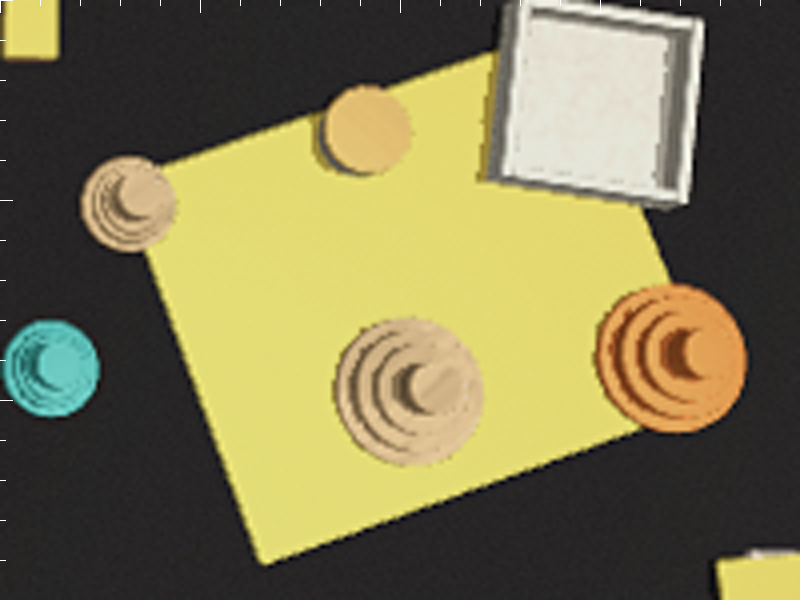

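View pics/c3.png

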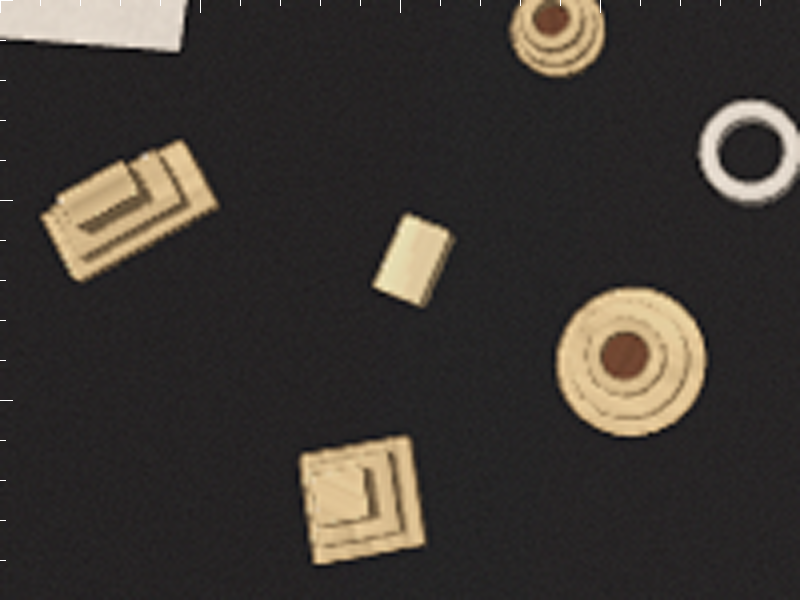

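View pics/c4.png

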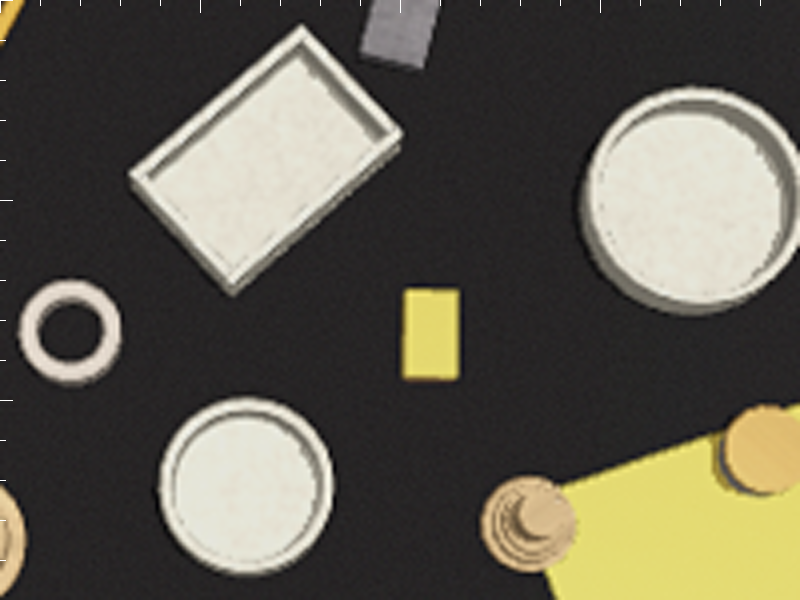

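The crops confirm the identities: solid bosses on the tan large_round and small_round, brown open holes only on the hubs. Next I back-project the points I read off and check them against the known sizes.

```bash
cat > h.py <<'E'
import numpy as np
from bench import sense,cams
M=cams.camera_model("top");R=np.array(M["R"]);T=np.array(M["t"]);F=240/np.tan(np.radians(M["fov_y"]/2))
def bp(u,v,z):
    d=R.T@np.array([(u-M["cx"])/F,(v-M["cy"])/F,1]);c=-R.T@T
    return (c+d*(z-c[2])/d[2])[:2]
O={1:(340,160),2:(340,230),3:(70,195),4:(240,150)}
def cp(k,X,Y,z): return bp(O[k][0]+X/4-.375,O[k][1]+Y/4-.375,z)
E
python3 - <<'E'
from h import *
np.set_printoptions(precision=4,suppress=True)
def circ(n,k,l,r,t,b,z):
    c=cp(k,(l+r)/2,(t+b)/2,z); print(n,c,"dia",np.linalg.norm(cp(k,l,(t+b)/2,z)-cp(k,r,(t+b)/2,z)),np.linalg.norm(cp(k,(l+r)/2,t,z)-cp(k,(l+r)/2,b,z)))
def quad(n,k,P,z):
    p=np.array([cp(k,*q,z) for q in P]); e=np.roll(p,-1,0)-p
    print(n,p.mean(0),"sides",np.linalg.norm(e,axis=1),"ang",np.degrees(np.arctan2(e[:,1],e[:,0])))
circ("large_ring",1,187,409,46,266,.036)
circ("small_ring",4,161,334,397,572,.036)
quad("sq_frame",1,[(525,272),(704,299),(688,486),(503,456)],.036)
quad("ob_frame",4,[(302,25),(402,133),(232,285),(130,175)],.036)
circ("small_round",1,82,177,436,531,.01); print(" boss",cp(1,143,477,.062))
circ("large_round",2,334,484,318,466,.01); print(" boss",cp(2,437,389,.068))
quad("square",3,[(299,454),(409,436),(425,545),(315,565)],.012)
quad("oblong",3,[(183,140),(218,208),(80,282),(42,214)],.012)
print(" obrib",cp(3,100,192,.064)," sqboss",cp(3,340,492,.064))
circ("turq",2,4,99,319,417,.01);circ("orange",2,596,746,284,433,.01)
circ("lhub",3,556,707,287,437,.01);circ("shub",3,510,606,-18,77,.01)
print("cyl",cp(1,368,410,.03),"block",cp(3,413,259,.02),"whitering",cp(4,71,332,.01),"yellowblk",cp(4,431,335,.01))
E
```

```text
large_ring [ 0.6344 -0.2587] dia 0.12881741921536027 0.13105564785843216
small_ring [ 0.4622 -0.0008] dia 0.09767954252057105 0.0995015714559828
sq_frame [ 0.5075 -0.432 ] sides [0.1036 0.1089 0.1057 0.1078] ang [-97.7884 172.5154  81.6205  -8.5998]
ob_frame [ 0.6551 -0.0089] sides [0.0871 0.1336 0.0876 0.1347] ang [-137.5082  133.4142   43.2025  -46.8272]
small_round [ 0.4455 -0.1634] dia 0.05472307398483339 0.05486174638657977
 boss [ 0.4434 -0.1645]
large_round [ 0.3405 -0.3219] dia 0.08551278102251332 0.08333676891674456
 boss [ 0.3403 -0.3233]
square [0.3491 0.3166] sides [0.0625 0.0622 0.0622 0.0632] ang [ -79.7658 -168.6265  101.138    11.6754]
oblong [0.5121 0.4587] sides [0.0457 0.0877 0.0463 0.0897] ang [-149.955   120.2938   32.425   -60.0586]
 obrib [0.514  0.4591]  sqboss [0.3509 0.3167]
turq [ 0.351  -0.1186] dia 0.05401370959099766 0.05521333130268528
orange [ 0.3617 -0.4723] dia 0.08600203087807592 0.08452999054759883
lhub [0.4296 0.1679] dia 0.08623765341181414 0.08608065168828782
shub [0.6243 0.2183] dia 0.05614299620206806 0.05725866164408584
cyl [ 0.4875 -0.2974] block [0.4856 0.2936] whitering [0.5531 0.1032] yellowblk [ 0.5549 -0.1064]
```

```bash
cat >> h.py <<'E'
from scipy.spatial.transform import Rotation as Ro
import sys
def go(x,y,z,psi):
    s=sense();C=Ro.from_rotvec(s["tcp_rot"]);best=None
    for p in (psi,psi+180):
        a=np.radians(p);Y=np.array([np.cos(a),np.sin(a),0]);Z=np.array([0,0,-1.])
        r=C.inv()*Ro.from_matrix(np.c_[np.cross(Y,Z),Y,Z])
        if best is None or r.magnitude()<best.magnitude(): best=r
    d=C.inv().apply(np.array([x,y,z])-s["position"])*1000
    up=C.inv().apply([0,0,100])
    print("shift",d.round(1),"turn",best.as_rotvec(degrees=True).round(1),"up100",up.round(1),"pos",s["position"].round(4),"w",round(s["gripper_width"],4),"t",round(s["t"],2))
if len(sys.argv)==5: go(*map(float,sys.argv[1:]))
E
python3 h.py .350 .3166 .15 101.1
```

```text
shift [-197.9  -96.2   80.9] turn [ -0.1  -0.  -34.2] up100 [   0.    -0.1 -100. ] pos [0.2057 0.4828 0.2309] w 0.0855 t 0.1
```

Emit:
{"fn": "play_rows", "kwargs": {"targets": [[1,-198,-96,81,0,0,-34.2],[1,-198,-96,81,0,0,-34.2],[1,-198,-96,81,0,0,-34.2],[1,-198,-96,81,0,0,-34.2],[1,-198,-96,81,0,0,-34.2],[1,-198,-96,81,0,0,-34.2],[1,-198,-96,81,0,0,-34.2],[1,-198,-96,81,0,0,-34.2]], "newtons": 40}}

```text
t: 1.1
position: [0.3498, 0.3179, 0.1506]
tcp_rot: [-0.307, 3.126, 0.001]
contact_force: [-0.2, 0.3, 0.5]
gripper_width: 0.0854
gripper_force: 0.0
```

```bash
python3 h.py .350 .3166 .038 101.1
```

```text
shift [ 1.000e-01 -1.400e+00  1.126e+02] turn [0.  0.  0.1] up100 [  -0.1    0.  -100. ] pos [0.3498 0.3179 0.1506] w 0.0854 t 1.1
```

Emit:
{"fn": "play_rows", "kwargs": {"targets": [[1,0,-0.5,60,0,0,0],[1,0,-0.5,100,0,0,0],[1,0,-0.5,112,0,0,0],[1,0,-0.5,112,0,0,0],[0,0,-0.5,112,0,0,0],[0,0,-0.5,112,0,0,0],[0,0,-0.5,112,0,0,0],[0,0,-0.5,112,0,0,0],[0,0,-0.5,112,0,0,0],[0,0,-0.5,112,0,0,0]]}}

```text
t: 2.35
position: [0.3507, 0.3168, 0.0388]
tcp_rot: [-0.304, 3.126, 0.001]
contact_force: [-1.4, 0.8, 7.1]
gripper_width: 0.0271
gripper_force: 43.1
```

```bash
python3 h.py .350 .3166 .15 101.1
```

```text
shift [   0.6    0.  -111.2] turn [0.  0.1 0. ] up100 [  -0.1    0.  -100. ] pos [0.3507 0.3168 0.0388] w 0.0271 t 2.35
```

Emit:
{"fn": "play_rows", "kwargs": {"targets": [[0,0,0,-10,0,0,0],[0,0,0,-50,0,0,0],[0,0,0,-90,0,0,0],[0,0,0,-120,0,0,0],[0,0,0,-120,0,0,0]]}}

```text
t: 2.98
position: [0.3513, 0.3171, 0.1605]
tcp_rot: [-0.304, 3.123, 0.003]
contact_force: [0.1, 0.3, -2.4]
gripper_width: 0.027
gripper_force: 42.1
```

```bash
python3 h.py .5075 -.432 .157 81.9
```

```text
shift [  -8.8 -765.2    2.5] turn [ 0.1  0.2 19.2] up100 [  -0.3    0.1 -100. ] pos [0.3513 0.3171 0.1605] w 0.027 t 2.98
```

Emit:
{"fn": "play_rows", "kwargs": {"targets": [[0,0,-20,0,0,0,0],[0,0,-60,0,0,0,0],[0,0,-105,0,0,0,0],[0,0,-150,0,0,0,4],[0,-2,-195,0,0,0,6],[0,-3,-240,0,0,0,8],[0,-3,-285,0,0,0,10],[0,-4,-330,0,0,0,12],[0,-4,-375,0,0,0,14],[0,-4,-420,0,0,0,16]]}}

```text
t: 4.22
position: [0.4349, -0.0962, 0.1575]
tcp_rot: [-0.136, -3.138, -0.001]
contact_force: [1.2, 1.5, -1.1]
gripper_width: 0.0274
gripper_force: 42.0
```

```bash
python3 h.py .5075 -.432 .157 81.9
```

```text
shift [-1.013e+02 -3.283e+02  3.000e-01] turn [ 0.  -0.1  3.1] up100 [   0.1    0.  -100. ] pos [ 0.4349 -0.0962  0.1575] w 0.0274 t 4.22
```

Emit:
{"fn": "play_rows", "kwargs": {"targets": [[0,-14,-45,0,0,0,1],[0,-28,-90,0,0,0,3],[0,-42,-135,0,0,0,3],[0,-56,-180,0,0,0,3],[0,-70,-225,0,0,0,3],[0,-84,-270,0,0,0,3],[0,-96,-310,0,0,0,3],[0,-101,-328,0,0,0,3],[0,-101,-328,0,0,0,3],[0,-101,-328,0,0,0,3]]}}

```text
t: 5.48
position: [0.5078, -0.4292, 0.1577]
tcp_rot: [-0.215, -3.133, -0.002]
contact_force: [1.4, 0.1, -1.4]
gripper_width: 0.027
gripper_force: 42.0
```

```bash
python3 h.py .5075 -.432 .0455 81.9
```

```text
shift [ -0.2  -2.9 112.2] turn [ 0.1 -0.1  0.2] up100 [   0.1    0.1 -100. ] pos [ 0.5078 -0.4292  0.1577] w 0.027 t 5.47
```

Emit:
{"fn": "play_rows", "kwargs": {"targets": [[0,0,-3,30,0,0,0],[0,0,-3,65,0,0,0],[0,0,-3,90,0,0,0],[0,0,-3,105,0,0,0],[0,0,-3,112,0,0,0],[0,0,-3,112.5,0,0,0],[0,0,-3,112.5,0,0,0],[0,0,-3,112.5,0,0,0]]}}

```text
t: 6.48
position: [0.5079, -0.4334, 0.0465]
tcp_rot: [0.216, 3.133, -0.001]
contact_force: [0.4, -0.3, -1.4]
gripper_width: 0.0271
gripper_force: 42.0
```

```bash
python3 h.py .5075 -.432 .16 81.9
```

```text
shift [   0.5    1.3 -113.5] turn [-0.   0.   0.2] up100 [  -0.1   -0.1 -100. ] pos [ 0.5079 -0.4334  0.0465] w 0.0271 t 6.47
```

Still about 1.5 mm above the floor, so I set down the rest, open and rise.

Emit:
{"fn": "play_rows", "kwargs": {"targets": [[0,0,1,1.5,0,0,0],[0,0,1,1.7,0,0,0],[0.4,0,1,1.7,0,0,0],[0.8,0,1,1.2,0,0,0],[0.8,0,1,1,0,0,0],[0.8,0,1,1,0,0,0],[0.8,0,1,-30,0,0,0],[0.8,0,1,-80,0,0,0],[0.8,0,1,-110,0,0,0],[0.8,0,1,-110,0,0,0]]}}

```text
t: 7.72
position: [0.5086, -0.433, 0.1582]
tcp_rot: [0.216, 3.131, -0.004]
contact_force: [-0.5, 0.3, -0.2]
gripper_width: 0.0683
gripper_force: 0.0
```

```bash
python3 h.py .3405 -.3225 .15 64
```

```text
shift [181.7  86.4   7.4] turn [-0.1  0.2 18.1] up100 [  -0.3   -0.3 -100. ] pos [ 0.5086 -0.433   0.1582] w 0.0683 t 7.72
```

Emit:
{"fn": "play_rows", "kwargs": {"targets": [[0.8,45,20,2,0,0,9],[0.8,90,43,4,0,0,18],[0.8,135,65,6,0,0,18],[0.8,170,80,7,0,0,18],[0.8,182,86,7,0,0,18],[0.8,182,86,7,0,0,18],[0.8,182,86,7,0,0,18],[0.8,182,86,7,0,0,18]]}}

```text
t: 8.72
position: [0.34, -0.3225, 0.1485]
tcp_rot: [-0.703, -3.062, -0.0]
contact_force: [0.3, 0.6, -0.8]
gripper_width: 0.068
gripper_force: 0.0
```

```bash
python3 h.py .3405 -.3225 .043 64
```

```text
shift [ -0.4   0.2 105.5] turn [ 0.  -0.   0.1] up100 [   0.    0. -100.] pos [ 0.34   -0.3225  0.1485] w 0.068 t 8.72
```

Emit:
{"fn": "play_rows", "kwargs": {"targets": [[0.8,0,0,50,0,0,0],[0.8,0,0,90,0,0,0],[0.8,0,0,105,0,0,0],[0.8,0,0,105,0,0,0],[0,0,0,105,0,0,0],[0,0,0,105,0,0,0],[0,0,0,105,0,0,0],[0,0,0,105,0,0,0],[0,0,0,105,0,0,0]]}}

```text
t: 9.85
position: [0.3397, -0.3225, 0.0445]
tcp_rot: [0.703, 3.061, -0.002]
contact_force: [-0.1, 1.5, 6.3]
gripper_width: 0.0258
gripper_force: 39.0
```

Emit:
{"fn": "play_rows", "kwargs": {"targets": [[0,0,0,-10,0,0,0],[0,0,0,-50,0,0,0],[0,0,0,-90,0,0,0],[0,0,0,-120,0,0,0],[0,0,0,-120,0,0,0],[0,0,0,-120,0,0,0]]}}

```text
t: 10.6
position: [0.339, -0.3217, 0.1632]
tcp_rot: [-0.703, -3.061, -0.001]
contact_force: [0.7, 0.5, -3.5]
gripper_width: 0.0261
gripper_force: 40.4
```

```bash
python3 h.py .6344 -.2587 .161 64
```

```text
shift [-238.3  185.6    2.1] turn [ 0.  -0.   0.1] up100 [   0.1    0.  -100. ] pos [ 0.339  -0.3217  0.1632] w 0.0261 t 10.6
```

Emit:
{"fn": "play_rows", "kwargs": {"targets": [[0,-15,12,0,0,0,0],[0,-50,39,0,0,0,0],[0,-90,70,0,0,0,0],[0,-130,101,0,0,0,0],[0,-170,132,0,0,0,0],[0,-205,160,0,0,0,0],[0,-230,179,0,0,0,0],[0,-238,185.5,0,0,0,0],[0,-238,185.5,0,0,0,0],[0,-238,185.5,0,0,0,0]]}}

```text
t: 11.85
position: [0.6337, -0.259, 0.1636]
tcp_rot: [-0.704, -3.061, -0.0]
contact_force: [0.1, -0.3, -2.8]
gripper_width: 0.0259
gripper_force: 40.2
```

```bash
python3 h.py .6344 -.2587 .0500 64
```

```text
shift [ -0.6   0.6 113.6] turn [-0.  -0.   0.1] up100 [   0.1   -0.  -100. ] pos [ 0.6337 -0.259   0.1636] w 0.0259 t 11.85
```

Emit:
{"fn": "play_rows", "kwargs": {"targets": [[0,0,0,30,0,0,0],[0,0,0,65,0,0,0],[0,0,0,90,0,0,0],[0,0,0,105,0,0,0],[0,0,0,112,0,0,0],[0,0,0,114,0,0,0],[0,0,0,114,0,0,0],[0,0,0,114,0,0,0]]}}

```text
t: 12.85
position: [0.6349, -0.2593, 0.0506]
tcp_rot: [0.703, 3.06, -0.001]
contact_force: [-0.8, 0.2, 2.3]
gripper_width: 0.0262
gripper_force: 40.7
```

```bash
python3 h.py .6344 -.2587 .16 64
```

```text
shift [   0.5    0.3 -109.4] turn [-0.   0.1  0.1] up100 [  -0.1   -0.  -100. ] pos [ 0.6349 -0.2593  0.0506] w 0.0262 t 12.85
```

It is on the floor: z is right and the force has turned upward. I release and rise.

Emit:
{"fn": "play_rows", "kwargs": {"targets": [[0.4,0,0,0,0,0,0],[0.7,0,0,0,0,0,0],[0.7,0,0,0,0,0,0],[0.7,0,0,0,0,0,0],[0.7,0,0,-30,0,0,0],[0.7,0,0,-80,0,0,0],[0.7,0,0,-105,0,0,0],[0.7,0,0,-105,0,0,0]]}}

```text
t: 13.85
position: [0.6353, -0.2595, 0.1568]
tcp_rot: [0.703, 3.059, -0.002]
contact_force: [-1.0, -0.4, -0.5]
gripper_width: 0.0598
gripper_force: 0.0
```

```bash
python3 h.py .4448 -.1638 .14 64
```

```text
shift [213.2   2.9  16. ] turn [-0.   0.2  0.1] up100 [  -0.4   -0.  -100. ] pos [ 0.6353 -0.2595  0.1568] w 0.0598 t 13.85
```

Emit:
{"fn": "play_rows", "kwargs": {"targets": [[0.7,45,0.6,3,0,0,0],[0.7,95,1.4,8,0,0,0],[0.7,145,2,11,0,0,0],[0.7,190,3,15,0,0,0],[0.7,213,3,16,0,0,0],[0.7,213,3,16,0,0,0],[0.7,213,3,16,0,0,0],[0.7,213,3,16,0,0,0]]}}

```text
t: 14.85
position: [0.4448, -0.1637, 0.1385]
tcp_rot: [-0.703, -3.062, -0.0]
contact_force: [0.1, -0.2, -0.2]
gripper_width: 0.06
gripper_force: 0.0
```

```bash
python3 h.py .4448 -.1638 .037 64
```

```text
shift [-1.000e-01 -0.000e+00  1.015e+02] turn [ 0.  -0.   0.1] up100 [   0.    0. -100.] pos [ 0.4448 -0.1637  0.1385] w 0.06 t 14.85
```

Emit:
{"fn": "play_rows", "kwargs": {"targets": [[0.7,0,0,45,0,0,0],[0.7,0,0,88,0,0,0],[0.7,0,0,101,0,0,0],[0.7,0,0,101,0,0,0],[0,0,0,101,0,0,0],[0,0,0,101,0,0,0],[0,0,0,101,0,0,0],[0,0,0,101,0,0,0],[0,0,0,101,0,0,0]]}}

```text
t: 15.98
position: [0.4448, -0.1637, 0.0388]
tcp_rot: [0.703, 3.06, -0.001]
contact_force: [-0.1, 1.4, 6.9]
gripper_width: 0.0233
gripper_force: 39.3
```

Emit:
{"fn": "play_rows", "kwargs": {"targets": [[0,0,0,-10,0,0,0],[0,0,0,-50,0,0,0],[0,0,0,-90,0,0,0],[0,0,0,-110,0,0,0],[0,0,0,-110,0,0,0],[0,0,0,-110,0,0,0]]}}

```text
t: 16.73
position: [0.4437, -0.1631, 0.1472]
tcp_rot: [-0.703, -3.061, -0.0]
contact_force: [-0.1, 0.6, -0.8]
gripper_width: 0.0231
gripper_force: 39.5
```

```bash
python3 h.py .4622 -.0008 .148 64
```

```text
shift [ 54.2 154.1  -0.8] turn [ 0.  -0.1  0.1] up100 [   0.1    0.  -100. ] pos [ 0.4437 -0.1631  0.1472] w 0.0231 t 16.73
```

Emit:
{"fn": "play_rows", "kwargs": {"targets": [[0,5,15,0,0,0,0],[0,18,52,0,0,0,0],[0,33,94,0,0,0,0],[0,47,134,0,0,0,0],[0,54,154,0,0,0,0],[0,54,154,0,0,0,0],[0,54,154,0,0,0,0],[0,54,154,0,0,0,0]]}}

```text
t: 17.73
position: [0.4626, -0.0018, 0.1476]
tcp_rot: [-0.705, -3.061, 0.0]
contact_force: [0.8, -0.3, -0.9]
gripper_width: 0.0232
gripper_force: 39.5
```

```bash
python3 h.py .4622 -.0008 .0448 64
```

```text
shift [  0.7   0.7 102.8] turn [-0.  -0.   0.1] up100 [   0.   -0. -100.] pos [ 0.4626 -0.0018  0.1476] w 0.0232 t 17.73
```

Emit:
{"fn": "play_rows", "kwargs": {"targets": [[0,0.5,0.5,30,0,0,0],[0,0.5,0.5,65,0,0,0],[0,0.5,0.5,88,0,0,0],[0,0.5,0.5,98,0,0,0],[0,0.5,0.5,102,0,0,0],[0,0.5,0.5,103.5,0,0,0],[0,0.5,0.5,103.5,0,0,0],[0,0.5,0.5,103.5,0,0,0]]}}

```text
t: 18.73
position: [0.4629, -0.0007, 0.0448]
tcp_rot: [0.703, 3.061, -0.0]
contact_force: [-0.4, -0.8, 4.7]
gripper_width: 0.023
gripper_force: 40.0
```

```bash
python3 h.py .4622 -.0008 .15 64
```

```text
shift [   0.5   -0.4 -105.2] turn [0.  0.1 0.1] up100 [  -0.1    0.  -100. ] pos [ 0.4629 -0.0007  0.0448] w 0.023 t 18.73
```

On the floor. Release and rise.

Emit:
{"fn": "play_rows", "kwargs": {"targets": [[0.4,0,0,0,0,0,0],[0.7,0,0,0,0,0,0],[0.7,0,0,0,0,0,0],[0.7,0,0,0,0,0,0],[0.7,0,0,-30,0,0,0],[0.7,0,0,-80,0,0,0],[0.7,0,0,-110,0,0,0],[0.7,0,0,-110,0,0,0]]}}

```text
t: 19.73
position: [0.4636, -0.0007, 0.1561]
tcp_rot: [0.703, 3.058, 0.0]
contact_force: [-0.7, 0.5, -1.0]
gripper_width: 0.0597
gripper_force: 0.0
```

```bash
python3 h.py .513 .4589 .15 30.1
```

```text
shift [156.2 435.1   5.9] turn [ 0.1  0.2 34. ] up100 [  -0.4    0.1 -100. ] pos [ 0.4636 -0.0007  0.1561] w 0.0597 t 19.73
```

Emit:
{"fn": "play_rows", "kwargs": {"targets": [[0.7,16,45,0,0,0,8],[0.7,34,95,1,0,0,16],[0.7,53,148,2,0,0,24],[0.7,71,198,3,0,0,34],[0.7,90,250,4,0,0,34],[0.7,108,300,5,0,0,34],[0.7,126,350,6,0,0,34],[0.7,144,400,6,0,0,34],[0.7,156,435,6,0,0,34],[0.7,156,435,6,0,0,34]]}}

```text
t: 20.98
position: [0.5114, 0.4609, 0.1459]
tcp_rot: [-1.564, -2.723, 0.003]
contact_force: [-0.2, -0.4, -0.4]
gripper_width: 0.0597
gripper_force: 0.0
```

Emit:
{"fn": "play_rows", "kwargs": {"targets": [[0.7,0,0,0,0,0,0],[0.7,0,0,0,0,0,0]]}}

```text
t: 21.22
position: [0.512, 0.458, 0.1481]
tcp_rot: [-1.569, -2.722, 0.001]
contact_force: [0.5, 0.5, -0.0]
gripper_width: 0.0598
gripper_force: 0.0
```

```bash
python3 h.py .513 .4589 .039 30.1
```

```text
shift [  0.3   1.4 109.1] turn [-0.  0. -0.] up100 [  -0.    -0.1 -100. ] pos [0.512  0.458  0.1481] w 0.0598 t 21.23
```

Emit:
{"fn": "play_rows", "kwargs": {"targets": [[0.7,0,1,45,0,0,0],[0.7,0,1,92,0,0,0],[0.7,0,1,109,0,0,0],[0.7,0,1,109,0,0,0],[0,0,1,109,0,0,0],[0,0,1,109,0,0,0],[0,0,1,109,0,0,0],[0,0,1,109,0,0,0],[0,0,1,109,0,0,0],[0,0,1,109,0,0,0]]}}

```text
t: 22.48
position: [0.5136, 0.4599, 0.0407]
tcp_rot: [1.567, 2.721, 0.003]
contact_force: [0.4, 0.3, 8.1]
gripper_width: 0.0192
gripper_force: 42.3
```

Emit:
{"fn": "play_rows", "kwargs": {"targets": [[0,0,0,-10,0,0,0],[0,0,0,-50,0,0,0],[0,0,0,-90,0,0,0],[0,0,0,-110,0,0,0],[0,0,0,-110,0,0,0],[0,0,0,-110,0,0,0]]}}

```text
t: 23.22
position: [0.5125, 0.4592, 0.1483]
tcp_rot: [-1.568, -2.722, 0.002]
contact_force: [-0.3, -0.1, -1.8]
gripper_width: 0.0196
gripper_force: 41.2
```

```bash
python3 h.py .6551 -.0089 .150 43.2
```

```text
shift [-476.4 -111.5   -1.5] turn [ -0.1  -0.  -13.1] up100 [  -0.    -0.1 -100. ] pos [0.5125 0.4592 0.1483] w 0.0196 t 23.23
```

Emit:
{"fn": "play_rows", "kwargs": {"targets": [[0,-15,-3,0,0,0,0],[0,-55,-13,0,0,0,-2],[0,-100,-23,0,0,0,-5],[0,-145,-34,0,0,0,-8],[0,-190,-44,0,0,0,-11],[0,-235,-55,0,0,0,-13],[0,-280,-66,0,0,0,-13],[0,-325,-76,0,0,0,-13],[0,-370,-87,0,0,0,-13],[0,-410,-96,0,0,0,-13]]}}

```text
t: 24.48
position: [0.6352, 0.054, 0.1485]
tcp_rot: [-1.251, -2.881, 0.001]
contact_force: [1.3, 0.0, -2.4]
gripper_width: 0.0192
gripper_force: 41.1
```

```bash
python3 h.py .6551 -.0089 .150 43.2
```

```text
shift [-59.5 -28.4  -1.5] turn [-0.1 -0.  -0.1] up100 [   0.1   -0.1 -100. ] pos [0.6352 0.054  0.1485] w 0.0192 t 24.48
```

Emit:
{"fn": "play_rows", "kwargs": {"targets": [[0,-35,-17,0,0,0,0],[0,-57,-28,0,0,0,0],[0,-57,-28,0,0,0,0],[0,-57,-28,0,0,0,0],[0,-57,-28,0,0,0,0]]}}

```text
t: 25.1
position: [0.6538, -0.0032, 0.1493]
tcp_rot: [-1.248, -2.883, -0.0]
contact_force: [-0.3, -0.2, -2.0]
gripper_width: 0.0194
gripper_force: 41.0
```

```bash
python3 h.py .6551 -.0089 .0467 43.2
```

```text
shift [ -5.   -2.9 102.6] turn [-0. -0. -0.] up100 [   0.   -0. -100.] pos [ 0.6538 -0.0032  0.1493] w 0.0194 t 25.1
```

Emit:
{"fn": "play_rows", "kwargs": {"targets": [[0,-5,-3,10,0,0,0],[0,-5,-3,40,0,0,0],[0,-5,-3,75,0,0,0],[0,-5,-3,95,0,0,0],[0,-5,-3,102,0,0,0],[0,-5,-3,103.5,0,0,0],[0,-5,-3,103.5,0,0,0],[0,-5,-3,103.5,0,0,0]]}}

```text
t: 26.1
position: [0.6554, -0.0097, 0.0465]
tcp_rot: [1.249, 2.882, 0.001]
contact_force: [-4.4, 2.2, 6.1]
gripper_width: 0.0192
gripper_force: 42.2
```

```bash
python3 h.py .6551 -.0089 .15 43.2
```

```text
shift [   0.7    0.4 -103.5] turn [ 0.   0.  -0.1] up100 [  -0.     0.1 -100. ] pos [ 0.6554 -0.0097  0.0465] w 0.0192 t 26.1
```

Emit:
{"fn": "play_rows", "kwargs": {"targets": [[0.4,0,0,0,0,0,0],[0.7,0,0,0,0,0,0],[0.7,0,0,0,0,0,0],[0.7,0,0,0,0,0,0],[0.7,0,0,-30,0,0,0],[0.7,0,0,-80,0,0,0],[0.7,0,0,-120,0,0,0],[0.7,0,0,-120,0,0,0]]}}

```text
t: 27.1
position: [0.6568, -0.01, 0.1688]
tcp_rot: [1.248, 2.878, 0.002]
contact_force: [-0.5, -0.8, -0.2]
gripper_width: 0.0598
gripper_force: 0.0
```

```bash
python3 h.py .3 .35 .2 43.2
```

```text
shift [506.5 -14.2 -33.2] turn [ 0.2  0.2 -0.1] up100 [  -0.4    0.3 -100. ] pos [ 0.6568 -0.01    0.1688] w 0.0598 t 27.1
```

Emit:
{"fn": "play_rows", "kwargs": {"targets": [[0.7,50,0,-30,0,0,0],[0.7,105,0,-30,0,0,0],[0.7,160,0,-30,0,0,0],[0.7,215,0,-30,0,0,0],[0.7,270,-5,-30,0,0,0],[0.7,325,-5,-30,0,0,0],[0.7,380,-10,-30,0,0,0],[0.7,430,-10,-30,0,0,0],[0.7,475,-10,-30,0,0,0],[0.7,500,-14,-30,0,0,0]]}}

```text
t: 28.35
position: [0.3016, 0.3465, 0.1949]
tcp_rot: [-1.247, -2.883, 0.001]
contact_force: [0.6, -0.3, -0.4]
gripper_width: 0.0601
gripper_force: 0.0
```

Emit:
{"fn": "play_rows", "kwargs": {"targets": [[0.7,0,0,0,0,0,0],[0.7,0,0,0,0,0,0],[0.7,0,0,0,0,0,0]]}}

```text
t: 28.72
position: [0.3039, 0.3451, 0.1956]
tcp_rot: [-1.251, -2.882, 0.0]
contact_force: [0.4, -0.5, 0.2]
gripper_width: 0.0597
gripper_force: 0.0
```

Run:
```python
import cv2
from bench import cams
im=cams.read_camera("top");cv2.imwrite("pics/top1.png",im)
def crop(x0,y0,w,h,k,n): cv2.imwrite(n,cv2.resize(im[y0:y0+h,x0:x0+w],None,fx=k,fy=k,interpolation=cv2.INTER_CUBIC))
crop(260,150,266,150,3,"pics/d1.png")
crop(260,150,200,150,4,"pics/d2.png")
crop(380,160,200,150,4,"pics/d3.png")
```

```text
(no output)
```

View pics/d2.png

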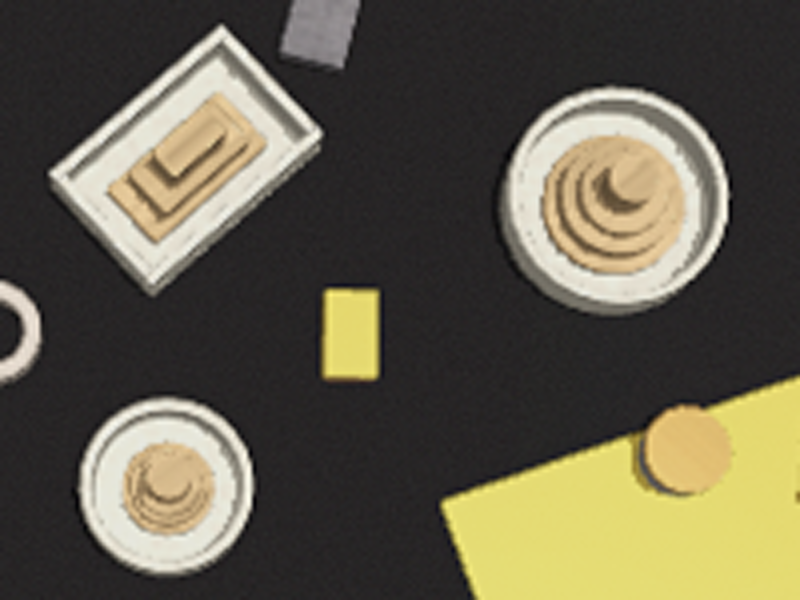

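View pics/d3.png

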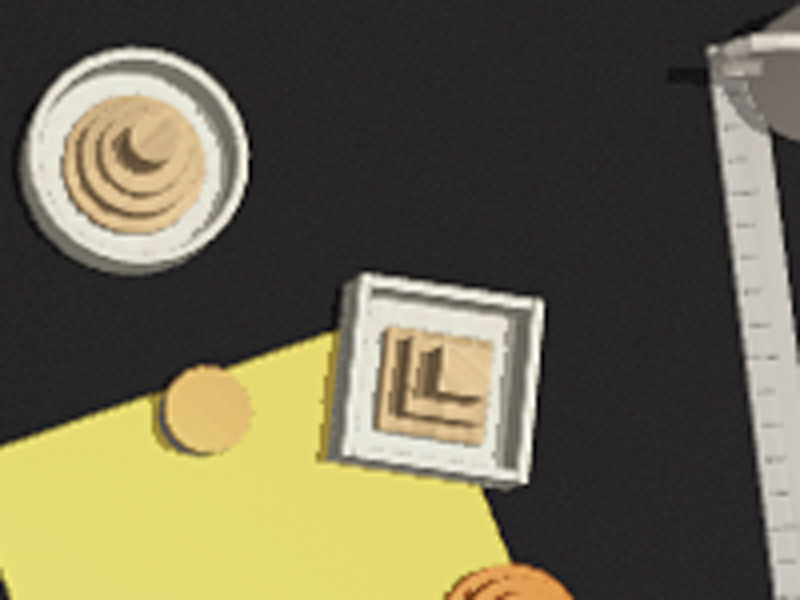

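All four stand in their own frames and the bored hubs were not approached. I check the numbers from the foot outlines.

Run:
```python
from h import *
O[5]=(260,150);O[6]=(380,160)
def q(n,k,P,z,c0):
    p=np.array([cp(k,*a,z) for a in P]);e=np.roll(p,-1,0)-p
    print(n,((p.mean(0)-c0)*1000).round(1),np.degrees(np.arctan2(e[:,1],e[:,0])).round(1),np.linalg.norm(e,axis=1).round(3))
print("large",(cp(5,613,203.5,.016)-[.6344,-.2587])*1000,"small",(cp(5,168.5,488,.016)-[.4622,-.0008])*1000)
q("ob",5,[(217,92),(267,142),(156,242),(107,190)],.018,[.6551,-.0089])
q("sq",6,[(384,326),(493,339),(486,446),(375,432)],.018,[.5075,-.432])
import cv2
a,b=cv2.imread("pics/top0.png"),cv2.imread("pics/top1.png")
for s in (np.s_[190:216,196:222],np.s_[266:306,208:248]): print("hub diff",cv2.absdiff(a[s],b[s]).mean())
```

```text
large [ 0.59617944 -0.95628041] small [ 0.50745603 -0.66886473]
ob [-2.7 -0.3] [-135.2  133.7   43.6  -46.4] [0.042 0.089 0.042 0.088]
sq [-1.8  0.4] [-96.  173.8  83.7  -6.8] [0.064 0.063 0.064 0.063]
hub diff 1.2100591715976332
hub diff 1.178125
```

All offsets are within 3 mm and 2°, the hubs have not moved, and the arm is clear. I hand the job in.

```bash
python3 -c "
from bench import ticket
print(ticket.finish_job())"
```

```text
the job is handed in; nothing more can be done
None
```

I handed the job in with all four patterns standing in their own frames. The last picture put each within about 3 mm of centre and 2° of parallel, and the two bored hubs had not moved; the hand-in gave no verdict.

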